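# Book a sample vial out of its tray

## Task

Book the vial out of tray 6: stand it upright in the ring in front of the code reader and let go, then squeeze the reader's trigger fully and let it spring back. Then, on the terminal, press the keys one at a time and fully down: clear, 6 for the tray, the number of the tray place the vial came from (1 to 4, counted from the left), and enter. Leave the vial in the ring, press no other key, and leave the dishes, the notebook and the timer where they are.

Things in the scene. Friction and masses are not known exactly. Their poses are not given: they have to be found in the camera images.
- vial: The sample vial: clear glass cylinder with a screw cap, 32 mm in diameter all the way up, 72 mm tall, about 55 g, standing upright in one of the four tray places (any of them). Origin at the centre of its underside, z up.
- tray: White sample tray, fixed, 72 x 262 mm, rim 14 mm high, floor 4 mm thick. Four places in a row 64 mm apart, with 13 mm high ribs between; place 1 is the leftmost seen from the robot (y = +96 mm in this frame), then 2 (+32), 3 (-32), 4 (-96); one to four dark dots on the near rim mark them. One holds the vial, three hold dishes. Origin: underside's centre; x away from the robot, y left.
- dish_1: Round aluminium moisture dish with lid, 60 mm in diameter, 34 mm tall to its small knob, standing in a tray place; to be left alone. Origin at the centre of its underside.
- dish_2: Round aluminium moisture dish with lid, 60 mm in diameter, 34 mm tall to its small knob, standing in a tray place; to be left alone. Origin at the centre of its underside.
- dish_3: Round aluminium moisture dish with lid, 60 mm in diameter, 34 mm tall to its small knob, standing in a tray place; to be left alone. Origin at the centre of its underside.
- reader: Pistol-shaped code reader, fixed head down in a cradle on an aluminium plate (216 x 88 x 6 mm). Origin: centre of the plate's underside; its window (x = +8 mm, nose 70 mm wide, 60 mm high) looks along +x at the ring. The grip rises from x = -46, z = 54 mm, leaning back from the ring by 0.38 rad (22 degrees): axis (-0.371, 0, 0.929) in this frame; 85 mm long, 31 mm wide (y).
- scan_spot (a point): Centre of the dark ring on the reader's plate in which the vial is to stand, 72 mm from the reader's origin along its x, on the plate's top (6 mm above the bench). The locating ring is 45 mm wide inside, 55 mm outside, 7 mm high.
- trigger_pad (a point): Middle of the trigger's pressing face, on the grip's side that faces the ring, near the trigger's free (upper) end: at rest 48 mm up the grip's axis from its foot and 31.5 mm before that axis. The grip's back is 19 mm behind the axis, so grip and trigger together are 50 mm deep there. Moves with the trigger.
- trigger (a joint): Sprung trigger, 15 mm wide, 52 mm long, hinged at its lower end beside the head: 0 at rest, 0.2 rad fully squeezed (about 8 mm at trigger_pad, about 4 N there), counts as squeezed beyond 0.15; springs back when let go.
- keypad: Keypad on a fixed grey desk terminal 150 mm wide, 184 mm high. Origin: its centre, on the face between the keys; x up the slope, away from the robot; y left; z out of the face, 31 degrees from vertical, leaning to the robot. Twelve blank keys as on a telephone: 1 2 3 on top; bottom row clear, 0, enter. Tops 6 mm off the face. The display's hood overhangs the upper keys: press along -z.
- key_1 (a joint): Key 1: 21 mm across by 19 mm up the slope; centre at x = 48, y = 34 mm in the keypad's frame. 0 up, 0.004 m fully down (about 4 N, springs back); it counts as pressed beyond 0.0028.
- key_2 (a joint): Key 2: 21 mm across by 19 mm up the slope; centre at x = 48, y = 0 mm in the keypad's frame. 0 up, 0.004 m fully down (about 4 N, springs back); it counts as pressed beyond 0.0028.
- key_3 (a joint): Key 3: 21 mm across by 19 mm up the slope; centre at x = 48, y = -34 mm in the keypad's frame. 0 up, 0.004 m fully down (about 4 N, springs back); it counts as pressed beyond 0.0028.
- key_4 (a joint): Key 4: 21 mm across by 19 mm up the slope; centre at x = 16, y = 34 mm in the keypad's frame. 0 up, 0.004 m fully down (about 4 N, springs back); it counts as pressed beyond 0.0028.
- key_5 (a joint): Key 5: 21 mm across by 19 mm up the slope; centre at x = 16, y = 0 mm in the keypad's frame. 0 up, 0.004 m fully down (about 4 N, springs back); it counts as pressed beyond 0.0028.
- key_6 (a joint): Key 6: 21 mm across by 19 mm up the slope; centre at x = 16, y = -34 mm in the keypad's frame. 0 up, 0.004 m fully down (about 4 N, springs back); it counts as pressed beyond 0.0028.
- key_7 (a joint): Key 7: 21 mm across by 19 mm up the slope; centre at x = -16, y = 34 mm in the keypad's frame. 0 up, 0.004 m fully down (about 4 N, springs back); it counts as pressed beyond 0.0028.
- key_8 (a joint): Key 8: 21 mm across by 19 mm up the slope; centre at x = -16, y = 0 mm in the keypad's frame. 0 up, 0.004 m fully down (about 4 N, springs back); it counts as pressed beyond 0.0028.
- key_9 (a joint): Key 9: 21 mm across by 19 mm up the slope; centre at x = -16, y = -34 mm in the keypad's frame. 0 up, 0.004 m fully down (about 4 N, springs back); it counts as pressed beyond 0.0028.
- key_clear (a joint): Key clear: round, 21 mm across; centre at x = -48, y = 34 mm in the keypad's frame. 0 up, 0.004 m fully down (about 4 N, springs back); it counts as pressed beyond 0.0028.
- key_0 (a joint): Key 0: 21 mm across by 19 mm up the slope; centre at x = -48, y = 0 mm in the keypad's frame. 0 up, 0.004 m fully down (about 4 N, springs back); it counts as pressed beyond 0.0028.
- key_enter (a joint): Key enter: wide, 28 mm across by 19 mm up the slope; centre at x = -48, y = -34 mm in the keypad's frame. 0 up, 0.004 m fully down (about 4 N, springs back); it counts as pressed beyond 0.0028.
- notebook: Notebook lying flat before the terminal, 148 x 109 x 14 mm, a bystander. Origin at its underside's centre.
- timer: Small white lab timer lying on its back near the reader, 70 x 64 x 18 mm, a bystander. Origin at its underside's centre.
There are look-alikes about, which are no part of the job. What is shaped like the vial but purple is not meant.

How it is judged:
By the outcome, as a careful person would: the job done as asked, in the order asked, and still so for the second after the job is handed in, with the robot touching nothing.
It also fails if it takes over 64 s, if anything falls off the work surface, if the arm or the gripper's body presses on something with over 40 N, if the wrist force passes 120 N, or if a joint passes its speed limit or range.

## Robot

A 6-joint arm with a two-finger parallel gripper is mounted at the origin on a cart in front of the work surface, level with it; the furniture and walls round the work are solid. World frame = base frame: x ahead of the robot, y to its left, z up, the work surface at z = 0. Lengths are in mm, angles in rad, forces in N, time in s.
With the tool pointing down it reaches from about 275 to 750 mm from the base axis. Payload 10.2 kg.
Tool frame: the origin (TCP) lies midway between the tips of the shut fingers; the grasp point (between the pads) lies 19 mm behind it; z points along the fingers, y is the line along which they close (so a half turn about z gives the same grasp; the last joint's range is limited). The gripper opens to 85 mm and grips with 20 to 120 N. Pads are 22 mm wide; open, the fingers measure 114 mm over their backs; the gripper's body (76 mm by 85 mm) begins 54 mm behind the grasp point. The pads swing forward as they close: fully open they stand 13 mm farther back than shut.
Start: joints at [1.089, 0.313, 1.498, -0, 1.331, -0.223], TCP at [134.371, 507.519, 231.294] pointing down, gripper open.
Joint ranges: [-2.94, 2.94], [-0.97, 2.17], [0.19, 2.56], [-1.23, 4.37], [0.02, 3.11], [-2.88, 2.88]. Speed limits (rad/s): [2.39, 2.39, 3.01, 3.14, 3.14, 3.14].

## Interface

Orientations are given as a unit quaternion [w, x, y, z].
In Python, from rig import ctrl, capture, camera_info gives the robot as it stands.
- The arm moves only by the tool apply_moves, never from a script. Its argument "targets" is a list of rows, each a list of 3 entries, a list of its own where there are three numbers: the finger opening in mm, from 0 to 85.4, then the shift along the world's x, y, z in mm, then the turn, a rotation vector about the world's x, y, z in degrees. In form: [[grip, [dx, dy, dz], [rx, ry, rz]], ...]. A call has 1 to 20 rows; each row is the pose to reach, as a shift and turn from the pose commanded when the call began; what a row does not reach only later rows make up. A row lasts 1/10 s, in which the tool goes at most 50 mm and 8.59 degrees, less where a joint would pass 70% of its speed; a pose out of reach is approached as far as the arm can. A call with a gripper value outside its range is refused whole. The fingers move at their own pace and stop on an object; "squeeze" is the grip in N (left out, the last holds). Time passes only in rows, so rows that repeat a pose let the fingers close. It gives the time, the measured TCP pose, the force, the opening and the grip force at its end, in the units of the state.
- ctrl.sense(): the state, without advancing time (a new reading comes with each control period).
- capture(name): name is "scene" or "top" or "wrist"; returns (picture, depth): 400x640x3 uint8, blue, green, red; 400x640 float32, mm along the optical axis (not along the pixel's ray), 0 where there is no reading.
- camera_info(name): a dict with "vfov" (degrees; the focal length in pixels is half the picture's height over the tangent of half this angle, whatever the lens; pixels are square), "cx", "cy" (the principal point, pixels), "k1" (the pictures are not rectified: a ray, as slopes to the right and down, at radius r is drawn at 1 + k1 r^2 times it, then the intrinsics apply), "extrinsics" (4x4, takes a point from camera to world coordinates). Camera axes: x right, y down, z forward; pixel columns grow to the right and rows downward; lengths in mm; the calibration is good to about 2 mm. A picture is of the moment at which its call begins: read the wrist's pose just before it. camera_info takes no time and is no camera call; for the wrist camera it gives the pose at the moment of the call.
- ctrl.finish_job(): hands the job in; it is judged then, once.
The state is a dict: "time_s": time; "joints": joint angles; "dq": joint speeds; "tau": joint torques, N m; "eef_pos": TCP position; "ee_rot": TCP orientation; "force": force on the tool from outside, world axes, zero at the start; "wrist_torque": the same for the moment, N m; "grip_width": opening from 0.0 (shut) to 1.0 (fully open); "grip_force": force on a finger pad.
Only numpy, scipy, OpenCV 4.12 (cv2) and the standard library are available. Lean on these libraries where they do the work, as an engineer would, in place of code of your own. Each camera call takes 0.05 s, during which the arm holds its last target. There are 200 camera calls.

## Working session

There is one attempt and no reset: what is moved stays moved. The work goes in short steps, Python scripts to look and compute and a tool call to move; the robot and the scene stay as the last step left them, time stands still between calls to the robot, and variables do not carry over. Pictures are saved under pics/ and viewed, at most 10 in all, crops included, and the job is handed in when it is done.

Besides the shell and the picture viewer there is one more tool, called after "Call:" by a JSON object that holds its "api" and its "payload". apply_moves: Moves the arm, as the interface text tells. Its arguments: {"type":"object","properties":{"targets":{"type":"array","items":{"type":"array"}},"squeeze":{"type":"number"}},"required":["targets"]}

```bash
ls; mkdir -p pics
cat > h.py <<'E'
import numpy as np, cv2
from rig import ctrl, capture, camera_info
def snap(n,f):
    s=camera_info(n); im,d=capture(n); cv2.imwrite(f'pics/{f}.png',im); np.savez(f'pics/{f}.npz',d=d,E=s['extrinsics'],v=s['vfov'],cx=s['cx'],cy=s['cy'],k1=s['k1']); return im,d
def load(f): return np.load(f'pics/{f}.npz')
def ray(z,u,v):
    f=200/np.tan(np.radians(float(z['v']))/2)
    x=(u-z['cx'])/f;y=(v-z['cy'])/f
    a,b=x,y
    for _ in range(20):
        k=1+z['k1']*(a*a+b*b);a,b=x/k,y/k
    return np.array([a,b,1.0])
def p(z,u,v,depth=None):
    if depth is None: 
        w=z['d'][int(v)-1:int(v)+2,int(u)-1:int(u)+2]; depth=np.median(w[w>0]) if (w>0).any() else 0
    r=ray(z,u,v)*depth; E=z['E']; return E[:3,:3]@r+E[:3,3]
def pz(z,u,v,h):
    E=z['E'];d=E[:3,:3]@ray(z,u,v);return E[:3,3]+d*(h-E[2,3])/d[2]
E
python3 - <<'E'
from h import *
for n in('scene','top'):
    snap(n,n+'0'); c=camera_info(n); print(n,c['vfov'],c['k1'],np.round(c['extrinsics'],3).tolist())
print(ctrl.sense())
E
```

```text
pics
scene 54.12699974123906 -0.010542932529672804 [[-0.895, -0.221, 0.388, 68.855], [-0.447, 0.449, -0.774, 1012.164], [-0.003, -0.866, -0.501, 708.276], [0.0, 0.0, 0.0, 1.0]]
top 49.04446587080815 -0.0016447672059395173 [[0.014, -0.991, 0.135, 335.837], [-1.0, -0.015, -0.004, 57.352], [0.006, -0.135, -0.991, 1719.195], [0.0, 0.0, 0.0, 1.0]]
{'time_s': 0.1, 'joints': array([ 1.08858453e+00,  3.13381046e-01,  1.49832437e+00, -1.29881389e-05,
        1.33096699e+00, -2.23392754e-01]), 'dq': array([ 0.00168099, -0.00239785, -0.00220669,  0.00026581,  0.00156518,
       -0.0018692 ]), 'tau': array([ 2.65365881e-03, -4.12897789e+01, -2.60140979e+01, -1.76256499e-04,
        3.04333742e-03,  6.17896262e-05]), 'eef_pos': array([134.28000798, 507.32108315, 230.81277671]), 'ee_rot': array([-1.80624755e-04,  1.29047070e-01,  9.91638322e-01, -5.08805883e-04]), 'force': array([-0.10320778,  0.30653892, -0.31425878]), 'wrist_torque': array([-0.00218929, -0.01699283, -0.01324372]), 'grip_force': 0.0, 'grip_width': 1.0025582635372086}
```

View pics/top0.png

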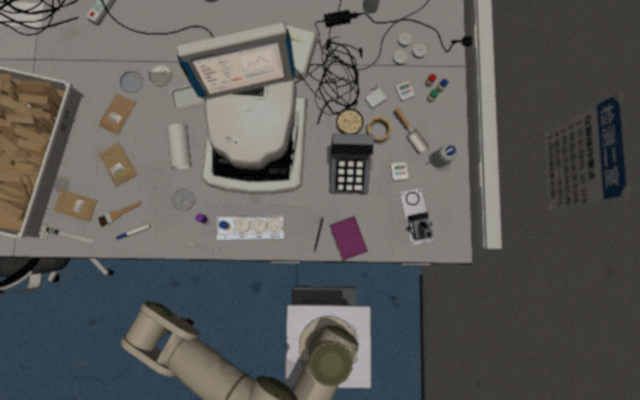

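View pics/scene0.png

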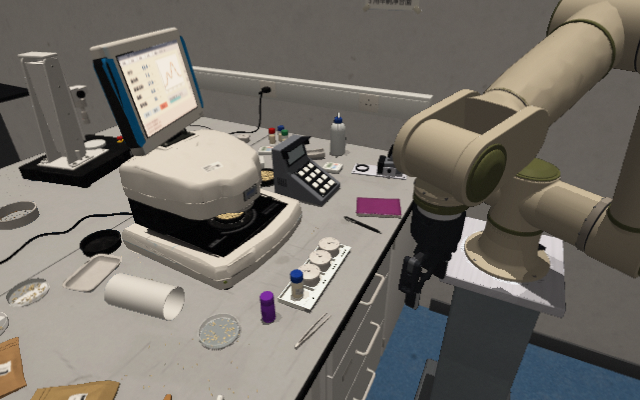

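Run:
```python
from h import *
z=load('top0')
for n,u,v in [('vial',224,225),('trayL',217,228),('trayR',284,228),('d1',242,226),('d3',277,226),('kp',350,176),('ring',413,199),('grip',420,232),('plateTL',402,190),('plateTR',424,190),('plateBL',408,243),('plateBR',432,240),('purple',201,217),('notebook',348,237),('timer',400,171)]:
    print(n,np.round(p(z,u,v)),np.round(pz(z,u,v,6)))
im=cv2.imread('pics/top0.png')
a=cv2.resize(im[205:250,195:295],None,fx=7,fy=6,interpolation=2)[:, :400]
c=cv2.resize(im[130:250,325:460],(675,600),interpolation=cv2.INTER_CUBIC)
cv2.imwrite('pics/c1.png',c)
c=camera_info('wrist'); print(c['vfov'],np.round(c['extrinsics'],3).tolist())
```

```text
vial [445. 398.  77.] [450. 412.   6.]
trayL [438. 440.   4.] [438. 439.   6.]
trayR [442. 178.   4.] [442. 178.   6.]
d1 [445. 337.  35.] [447. 342.   6.]
d3 [447. 203.  34.] [449. 206.   6.]
kp [642. -75.  60.] [652. -79.   6.]
ring [ 564. -328.    5.] [ 564. -328.    6.]
grip [ 430. -336.   77.] [ 434. -353.    6.]
plateTL [ 600. -286.   -2.] [ 599. -285.    6.]
plateTR [ 601. -374.   -2.] [ 600. -372.    6.]
plateBL [ 391. -307.    0.] [ 390. -306.    6.]
plateBR [ 403. -400.    5.] [ 403. -400.    6.]
purple [474. 486.  73.] [480. 504.   6.]
notebook [410. -72.  10.] [410. -72.   6.]
timer [ 673. -276.   15.] [ 675. -278.    6.]
70.10538413785997 [[0.256, 0.926, 0.278, 64.327], [0.967, -0.245, -0.075, 526.16], [-0.002, 0.288, -0.958, 372.857], [0.0, 0.0, 0.0, 1.0]]
```

View pics/c1.png

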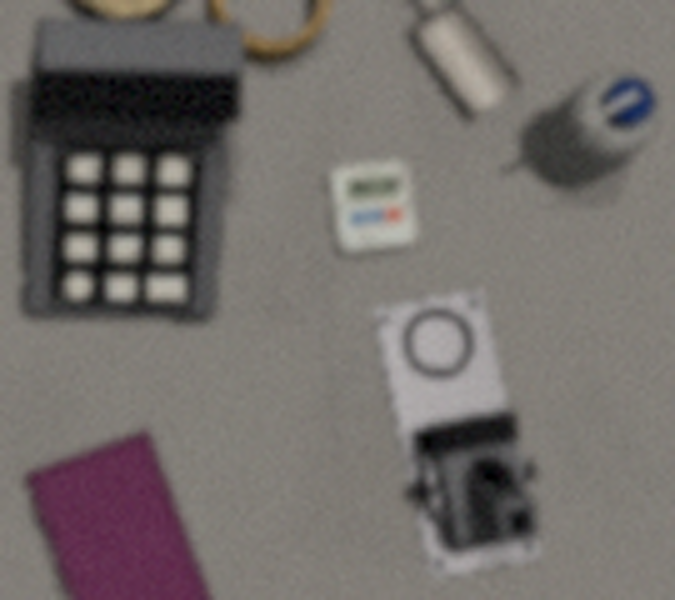

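Call:
{"api": "apply_moves", "payload": {"targets": [[85,[50,-18,0],[0,0,-8]],[85,[90,-32,0],[0,0,-16]],[85,[130,-45,0],[0,0,-24]],[85,[170,-60,0],[0,0,-32]],[85,[210,-74,0],[0,0,-40]],[85,[250,-88,0],[0,0,-48]],[85,[280,-98,0],[0,0,-56]],[85,[300,-105,0],[0,0,-64]],[85,[310,-109,0],[0,0,-72]],[85,[310,-109,0],[0,0,-75]],[85,[310,-109,0],[0,0,-75]]], "squeeze": 40}}

```text
time_s: 1.2
eef_pos: [444.5, 398.3, 230.8]
ee_rot: [-0.0, 0.706, 0.708, -0.0]
force: [-0.1, 0.2, 0.2]
grip_width: 0.991
grip_force: 0.0
```

Run:
```python
from h import *
im,d=snap('wrist','w1'); print(camera_info('wrist')['extrinsics'].round(3).tolist(), ctrl.sense()['eef_pos'], ctrl.sense()['joints'])
z=load('w1')
# cap points: height 70..80
U,V=np.meshgrid(range(0,640,2),range(0,400,2)); P=np.array([p(z,u,v,d[v,u]) if d[v,u]>0 else [0,0,-99] for u,v in zip(U.ravel(),V.ravel())])
m=(P[:,2]>68)&(P[:,2]<84)&(abs(P[:,0]-444)<60)&(abs(P[:,1]-398)<60); q=P[m]; print(len(q),q.mean(0),q.min(0),q.max(0))
```

```text
[[1.0, 0.004, 0.001, 444.854], [0.004, -0.957, -0.289, 471.694], [-0.0, 0.289, -0.957, 372.933], [0.0, 0.0, 0.0, 1.0]] [444.25825884 398.42922396 230.9164195 ] [5.34916861e-01 4.73957313e-01 1.26661972e+00 1.48303102e-05
 1.40182415e+00 5.30615014e-01]
166 [450.30293836 404.3802797   75.08503093] [436.1201956  389.03547128  68.23186209] [464.08300981 419.07701295  77.75497253]
```

View pics/w1.png

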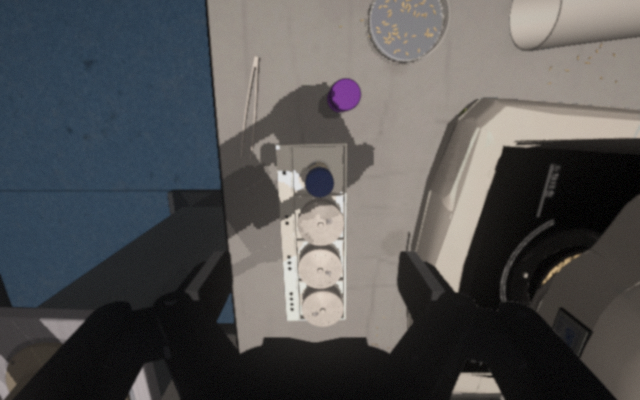

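Call:
{"api": "apply_moves", "payload": {"targets": [[85,[6,5,-50],[0,0,0]],[85,[6,5,-100],[0,0,0]],[85,[6,5,-150],[0,0,0]],[85,[6,5,-185],[0,0,0]],[85,[6,5,-199],[0,0,0]],[85,[6,5,-199],[0,0,0]],[60,[6,5,-199],[0,0,0]],[45,[6,5,-199],[0,0,0]],[36,[6,5,-199],[0,0,0]],[28,[6,5,-199],[0,0,0]],[24,[6,5,-199],[0,0,0]],[24,[6,5,-199],[0,0,0]],[24,[6,5,-199],[0,0,0]]], "squeeze": 40}}

```text
time_s: 2.55
eef_pos: [450.8, 403.9, 33.5]
ee_rot: [0.0, 0.706, 0.708, 0.001]
force: [-1.6, -0.6, 7.5]
grip_width: 0.352
grip_force: 39.2
```

Call:
{"api": "apply_moves", "payload": {"targets": [[24,[0,0,30],[0,0,0]],[24,[0,0,75],[0,0,0]],[24,[0,0,120],[0,0,0]],[24,[0,0,165],[0,0,0]],[24,[0,-25,190],[0,0,-3]],[24,[0,-72,190],[0,0,-9]],[24,[0,-120,190],[0,0,-14]],[24,[0,-168,190],[0,0,-20]],[24,[0,-216,190],[0,0,-26]],[24,[0,-264,190],[0,0,-32]],[24,[0,-312,190],[0,0,-38]],[24,[5,-360,190],[0,0,-44]],[24,[8,-408,190],[0,0,-50]],[24,[10,-456,190],[0,0,-55]],[24,[12,-504,190],[0,0,-60]],[24,[14,-552,190],[0,0,-65]],[24,[15,-600,190],[0,0,-70]],[24,[15,-648,190],[0,0,-75]],[24,[15,-696,190],[0,0,-78]],[24,[15,-730,190],[0,0,-78]]]}}

```text
time_s: 4.55
eef_pos: [464.7, -329.3, 222.2]
ee_rot: [0.0, 0.995, 0.104, -0.0]
force: [1.0, -0.5, 0.2]
grip_width: 0.353
grip_force: 39.8
```

Call:
{"api": "apply_moves", "payload": {"targets": [[24,[0,-20,0],[0,0,0]],[24,[0,-20,0],[0,0,0]],[24,[0,-20,0],[0,0,0]]]}}

```text
time_s: 4.85
eef_pos: [465.3, -346.1, 222.2]
ee_rot: [-0.0, 0.994, 0.106, -0.0]
force: [0.1, 0.4, -0.2]
grip_width: 0.357
grip_force: 39.8
```

Run:
```python
from h import *
im,d=snap('wrist','w2'); s=ctrl.sense(); print(s['eef_pos'],s['joints'],s['grip_width'])
cv2.imwrite('pics/w2b.png',cv2.resize(im,(800,500),interpolation=cv2.INTER_CUBIC))
```

```text
[ 465.44238134 -345.6519947   222.3813788 ] [-8.40853267e-01  4.40755828e-01  1.33890239e+00  2.53311812e-04
  1.36219278e+00  5.16962015e-01] 0.3594569877461295
```

View pics/w2b.png

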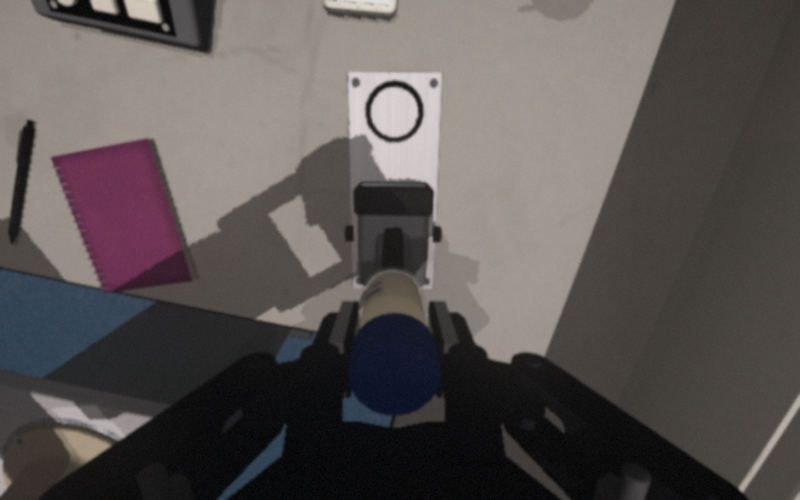

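Run:
```python
from h import *
z=load('w2');print(z['cx'],z['cy'])
g=lambda u,v,h:np.round(pz(z,u/1.25,v/1.25,h),1)
print('ring',g(394,111,13)); 
a,b,c,e=[g(*q,6) for q in((349,73),(441,73),(352,287),(434,288))];print(a,b,c,e)
for s,t in((c,a),(e,b)): print(np.degrees(np.arctan2(t[1]-s[1],t[0]-s[0])))
print(np.degrees(np.arctan2(*(a-b)[:2]))*-1, 'corner vs ring')
im=cv2.imread('pics/w2.png')
# refine: ring darkness centroid
r=im[60:118,285:345].max(2); m=r<70; v,u=np.nonzero(m); 
(cu,cv_),rad=cv2.minEnclosingCircle(np.c_[u,v].astype(np.float32)); print(cu+285,cv_+60,rad,u.mean()+285,v.mean()+60)
print('kp',[np.round(p(z,u,v),0) for u,v in((50,4),(85,8),(115,8),(168,38))])
zt=load('top0')
# ring in top crop: (438,344)/5+(325,130)
print('ring top',pz(zt,325+438/5,130+344/5,13))
```

```text
314.54949489047584 202.71412073392108
ring [ 569.1 -324.9   13. ]
[ 593.4 -277.3    6. ] [ 611.2 -360.     6. ] [ 386.3 -317.9    6. ] [ 403.8 -404.8    6. ]
11.091633468993944
12.189055509830375
12.146792529568645 corner vs ring
314.5 88.60638236999512 23.654090881347656 315.5603448275862 86.08045977011494
kp [array([596., -33.,  31.]), array([597., -76.,  38.]), array([ 602., -110.,   41.]), array([ 590., -145.,   -1.])]
ring top [ 563.3505479  -324.75008995   13.        ]
```

Run:
```python
from h import *
z=load('w2')
print(pz(z,394/1.25,365/1.25,265), ctrl.sense()['eef_pos'])
```

```text
[ 471.98405778 -345.22827281  265.        ] [ 465.44238134 -345.6519947   222.3813788 ]
```

Call:
{"api": "apply_moves", "payload": {"targets": [[24,[40,8,0],[0,0,0]],[24,[80,16,0],[0,0,0]],[24,[104,21,0],[0,0,0]],[24,[104,21,-45],[0,0,0]],[24,[104,21,-90],[0,0,0]],[24,[104,21,-130],[0,0,0]],[24,[104,21,-160],[0,0,0]],[24,[104,21,-168],[0,0,0]],[24,[104,21,-168],[0,0,0]]]}}

```text
time_s: 5.8
eef_pos: [569.4, -324.6, 54.3]
ee_rot: [-0.0, 0.994, 0.106, -0.0]
force: [0.4, -0.7, 0.3]
grip_width: 0.355
grip_force: 39.8
```

Run:
```python
from h import *
im,d=snap('wrist','w3'); print(ctrl.sense()['eef_pos'],ctrl.sense()['force'])
cv2.imwrite('pics/w3b.png',cv2.resize(im[60:340,160:480],(640,560),interpolation=cv2.INTER_CUBIC))
```

```text
[ 570.04395104 -325.29330964   55.79139771] [0.2808401  0.57718848 0.43979598]
```

View pics/w3b.png

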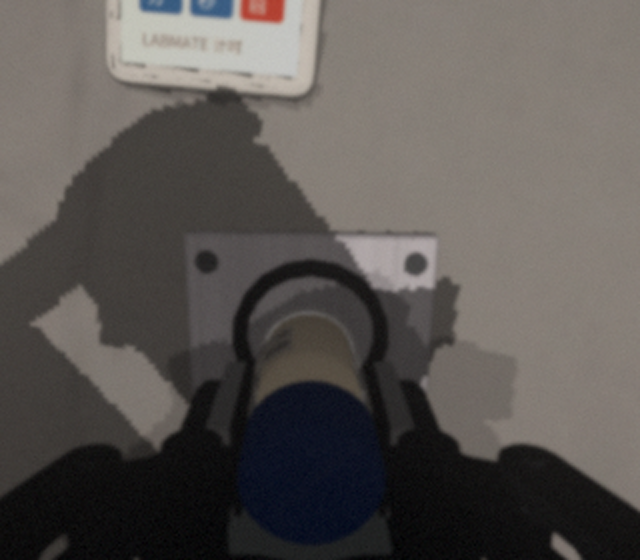

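Run:
```python
from h import *
z=load('w3');f=lambda u,v,h:pz(z,160+u/2,60+v/2,h)
R=np.array([.978,.207])
t=np.array([569.5,-324.8])
def loc(q): return (q[:2]-t)@R, (q[:2]-t)@[-.207,.978]
print('vial bottom far edge',loc(f(310,313,25)))
print('cap top far/near',loc(f(312,382,97)),loc(f(312,545,97)),loc(f(312,545,85)))
print('ring in far, out far',loc(f(311,277,13)),loc(f(311,261,13)), 'L/R outer',loc(f(233,340,13)),loc(f(388,340,13)))
print('plate far',loc(f(186,235,6)),loc(f(437,235,6)))
```

```text
vial bottom far edge (np.float64(13.48680686888327), np.float64(-0.2915914611034231))
cap top far/near (np.float64(24.943547514265525), np.float64(-0.5218341048121916)) (np.float64(-13.291959798620331), np.float64(-0.7532236860509415)) (np.float64(-23.854326413568337), np.float64(-0.8730066287917679))
ring in far, out far (np.float64(21.98483883595323), np.float64(-0.5997980702077614)) (np.float64(27.495001303219073), np.float64(-0.5698573199182058)) L/R outer (np.float64(-0.7816031503059947), np.float64(26.249385577704285)) (np.float64(-0.5386969870165428), np.float64(-27.350856799493442))
plate far (np.float64(34.651975294302936), np.float64(41.9453394070951)) (np.float64(35.03969458340447), np.float64(-43.39227375443117))
```

Call:
{"api": "apply_moves", "payload": {"targets": [[24,[0,0,-8],[0,0,0]],[24,[0,0,-13],[0,0,0]],[24,[0,0,-16],[0,0,0]],[24,[0,0,-18],[0,0,0]],[24,[0,0,-18],[0,0,0]],[24,[0,0,-18],[0,0,0]]]}}

```text
time_s: 6.45
eef_pos: [569.4, -325.6, 36.5]
ee_rot: [0.0, 0.994, 0.106, 0.0]
force: [0.2, -0.5, -0.7]
grip_width: 0.352
grip_force: 39.8
```

Call:
{"api": "apply_moves", "payload": {"targets": [[24,[0,0,-1],[0,0,0]],[24,[0,0,-2],[0,0,0]],[24,[0,0,-2],[0,0,0]]]}}

```text
time_s: 6.75
eef_pos: [569.7, -325.6, 35.5]
ee_rot: [0.0, 0.994, 0.106, 0.0]
force: [-2.7, 1.1, 7.8]
grip_width: 0.351
grip_force: 40.6
```

Call:
{"api": "apply_moves", "payload": {"targets": [[34,[0,0,-2],[0,0,0]],[40,[0,0,-2],[0,0,0]],[50,[0,0,-2],[0,0,0]],[60,[0,0,-2],[0,0,0]],[60,[0,0,-2],[0,0,0]],[60,[0,0,-2],[0,0,0]],[60,[0,0,10],[0,0,0]],[60,[0,0,30],[0,0,0]],[60,[0,0,60],[0,0,0]],[60,[0,0,100],[0,0,0]],[60,[-40,-8,145],[0,0,0]],[60,[-80,-16,185],[0,0,0]],[60,[-80,-16,185],[0,0,0]]]}}

```text
time_s: 8.05
eef_pos: [488.1, -342.7, 224.2]
ee_rot: [0.003, 0.994, 0.105, 0.002]
force: [-0.2, 1.0, 0.4]
grip_width: 0.702
grip_force: 0.0
```

Run:
```python
from h import *
im,d=snap('wrist','w4'); s=ctrl.sense();print(s['eef_pos'],s['joints'],s['grip_width'],s['force'])
im2,_=snap('scene','s4')
cv2.imwrite('pics/w4b.png',np.vstack([cv2.resize(im[:,:],(640,400)),cv2.resize(im2[120:190,260:420],(457,200),interpolation=2) if 0 else np.pad(cv2.resize(im2[130:200,300:440],(400,200),interpolation=cv2.INTER_CUBIC),((0,0),(0,240),(0,0)))]))
```

```text
[ 487.82970152 -343.03912344  224.52195994] [-8.08901949e-01  4.72865981e-01  1.28493524e+00 -5.52332646e-04
  1.37700302e+00  5.51454825e-01] 0.7035699155322571 [ 0.05635073 -0.85022507  2.21308077]
```

View pics/w4b.png

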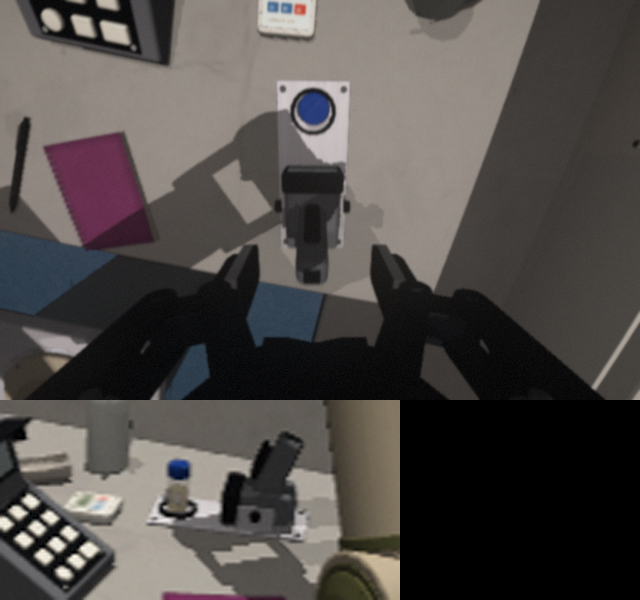

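Run:
```python
from h import *
from scipy.spatial.transform import Rotation as R
z=load('w4')
print('ring/cap',p(z,313,108),pz(z,313,108,78)); 
cs=[pz(z,u,v,6)[:2] for u,v in((277.5,82),(350,82))]; print(cs, np.degrees(np.arctan2(*(cs[0]-cs[1])[::-1]))-90)
for v in (255,262,270,278): print('grip',v,p(z,312,v))
t=np.radians(12);c,s=np.cos(t),np.sin(t)
Y=np.array([.929*c,.929*s,.371]);Z=np.array([.371*c,.371*s,-.929]);X=np.cross(Y,Z)
q=ctrl.sense()['ee_rot'];R0=R.from_quat([q[1],q[2],q[3],q[0]]); print(R0.as_matrix().round(2))
for sg in(1,-1):
    T=R.from_matrix(np.c_[sg*X,sg*Y,Z]); print(np.degrees((T*R0.inv()).as_rotvec()).round(1))
# depth section across reader: median world pts in reader frame along grip centreline
o=np.array([498.5,-340.2])
for v in range(165,285,6):
    q=p(z,312.5+0.0*(v),v); print(v,((q[:2]-o)@[c,s]).round(1),((q[:2]-o)@[-s,c]).round(1),q[2].round(1))
```

```text
ring/cap [ 569.49424741 -324.95098945   77.85789481] [ 569.48952375 -324.95183073   78.        ]
[array([ 591.89522313, -277.50291758]), array([ 609.83852022, -361.09977779])] 12.11420747503837
grip 255 [ 441.73060835 -351.08504235  128.85342499]
grip 262 [ 437.78947318 -351.93040501  134.71668276]
grip 270 [ 430.43613375 -353.48564139  135.82946195]
grip 278 [ 419.41288747 -355.80231725  130.92023024]
[[ 0.98  0.21  0.  ]
 [ 0.21 -0.98 -0.  ]
 [ 0.    0.   -1.  ]]
[-13.1 -20.   88.7]
[ 20.5 -13.1 -88.8]
165 9.5 0.7 28.7
171 7.3 0.7 56.5
177 1.1 0.7 58.8
183 -5.7 0.7 58.5
189 -12.7 0.7 57.8
195 -20.2 0.7 55.6
201 -27.1 0.7 56.3
207 -25.6 0.7 83.9
213 -28.9 0.7 93.6
219 -31.9 0.7 103.0
225 -34.7 0.7 112.1
231 -37.6 0.7 120.0
237 -42.9 0.7 121.9
243 -52.2 0.7 114.7
249 -55.0 0.7 122.1
255 -57.8 0.7 128.9
261 -61.3 0.7 133.7
267 -66.8 0.7 134.9
273 -73.3 0.7 134.3
279 -81.7 0.7 130.9
```

Call:
{"api": "apply_moves", "payload": {"targets": [[80,[-8,-2,0],[-1.1,-1.7,7.4]],[80,[-16,-3,0],[-2.2,-3.3,14.8]],[80,[-25,-5,0],[-3.3,-5,22.2]],[80,[-33,-7,-2],[-4.4,-6.7,29.6]],[80,[-41,-8,-4],[-5.5,-8.3,37]],[80,[-49,-10,-8],[-6.6,-10,44.4]],[80,[-57,-12,-12],[-7.6,-11.7,51.7]],[80,[-65,-13,-16],[-8.7,-13.3,59.1]],[80,[-73,-15,-20],[-9.8,-15,66.5]],[80,[-80,-16,-22],[-10.9,-16.7,73.9]],[80,[-86,-17,-24],[-12,-18.3,81.3]],[80,[-89,-18,-24],[-13.1,-20,88.7]],[80,[-89,-18,-24],[-13.1,-20,88.7]],[80,[-89,-18,-24],[-13.1,-20,88.7]]]}}

```text
time_s: 9.55
eef_pos: [400.8, -359.2, 194.3]
ee_rot: [0.117, 0.62, 0.762, 0.145]
force: [-0.2, 0.2, -0.4]
grip_width: 0.939
grip_force: 0.0
```

Run:
```python
from h import *
from scipy.spatial.transform import Rotation as R
s=ctrl.sense();q=s['ee_rot'];M=R.from_quat([q[1],q[2],q[3],q[0]]).as_matrix()
print(s['eef_pos'],s['joints'].round(2),M.round(3),s['force'])
t=np.radians(12);c,s_=np.cos(t),np.sin(t); o=np.array([498.5,-340.2])
d=s['eef_pos'][:2]-o; print('reader frame',d@[c,s_],d@[-s_,c])
```

```text
[ 400.8099946  -359.16982428  194.28856516] [-1.13  0.29  1.68  0.41  1.11 -1.5 ] [[-0.205  0.911  0.359]
 [ 0.979  0.19   0.076]
 [ 0.001  0.367 -0.93 ]] [-0.20542104  0.19098197 -0.41275132]
reader frame -99.49929264200287 1.7556060975712444
```

Call:
{"api": "apply_moves", "payload": {"targets": [[80,[9,2,-23],[0,0,0]],[80,[18,3,-46],[0,0,0]],[80,[27,5,-69],[0,0,0]],[80,[36,7,-92],[0,0,0]],[80,[42,8,-107],[0,0,0]],[80,[45,8.5,-115],[0,0,0]],[80,[45,8.5,-115],[0,0,0]],[80,[45,8.5,-115],[0,0,0]]]}}

```text
time_s: 10.35
eef_pos: [445.6, -351.1, 80.8]
ee_rot: [0.119, 0.618, 0.763, 0.145]
force: [-0.4, -0.2, 0.7]
grip_width: 0.936
grip_force: 0.0
```

Run:
```python
from h import *
im,d=snap('wrist','w5');im2,_=snap('scene','s5'); s=ctrl.sense();print(s['eef_pos'],s['force'])
cv2.imwrite('pics/w5b.png',np.vstack([cv2.resize(im,(640,400)),np.pad(cv2.resize(im2[130:200,300:440],(400,200),interpolation=cv2.INTER_CUBIC),((0,0),(0,240),(0,0)))]))
```

```text
[ 445.51197888 -351.40770586   81.17147653] [0.59191798 0.03534308 0.98833545]
```

View pics/w5b.png

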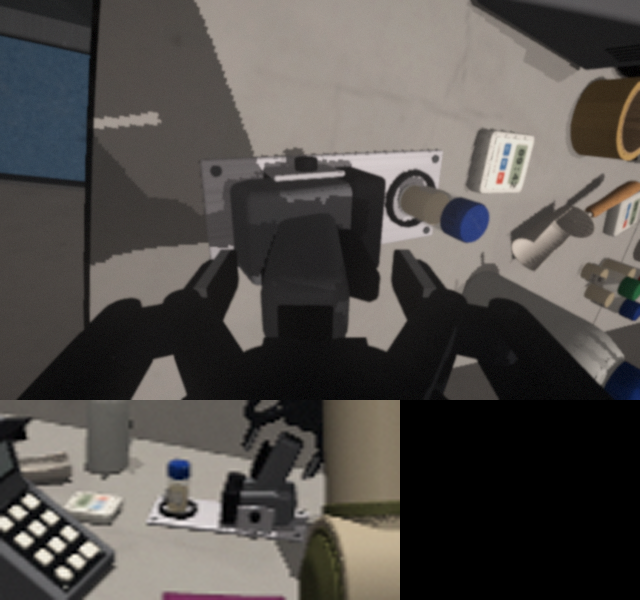

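Call:
{"api": "apply_moves", "payload": {"targets": [[65,[0,0,0],[0,0,0]],[55,[0,0,0],[0,0,0]],[50,[0,0,0],[0,0,0]],[47,[0,0,0],[0,0,0]],[44,[0,0,0],[0,0,0]],[44,[0,0,0],[0,0,0]]], "squeeze": 25}}

```text
time_s: 11.05
eef_pos: [445.5, -351.5, 81.5]
ee_rot: [0.119, 0.618, 0.763, 0.145]
force: [-6.0, 1.6, 11.6]
grip_width: 0.514
grip_force: 20.8
```

Call:
{"api": "apply_moves", "payload": {"targets": [[40,[0,0,0],[0,0,0]],[36,[0,0,0],[0,0,0]],[36,[0,0,0],[0,0,0]],[36,[0,0,0],[0,0,0]],[36,[0,0,0],[0,0,0]]], "squeeze": 25}}

```text
time_s: 11.55
eef_pos: [445.4, -351.5, 81.6]
ee_rot: [0.119, 0.618, 0.763, 0.145]
force: [-6.8, 0.9, 12.3]
grip_width: 0.52
grip_force: 24.6
```

Run:
```python
from h import *
snap('wrist','w6'); s=ctrl.sense(); print(s['grip_width'],s['force'])
t=np.radians(12);c,s_=np.cos(t),np.sin(t); o=np.array([498.5,-340.2])
for n in('w4','w5','w6'):
    z=load(n);d=z['d'];L=[]
    for v in range(150,345):
        for u in range(250,420):
            if d[v,u]>0:
                q=p(z,u,v,d[v,u]);x=(q[:2]-o)@[c,s_];y=(q[:2]-o)@[-s_,c]
                if abs(y-.7)<6:
                    X=x+46;Zz=q[2]-54; L.append((-.371*X+.929*Zz,.929*X+.371*Zz,y))
    L=np.array(L);print(n,len(L))
    for a in range(20,72,4):
        m=(abs(L[:,0]-a)<2)&(L[:,1]>0)&(L[:,1]<40); 
        if m.sum(): print(a,m.sum(),np.percentile(L[m,1],[2,50,98]).round(1))
```

```text
0.5160372937670452 [-6.58284909  1.75573781 11.77748558]
w4 1874
20 16 [29.3 29.9 30.8]
24 33 [29.5 30.5 31.1]
28 26 [29.4 30.2 31.2]
32 31 [29.9 30.5 31.3]
36 27 [29.9 30.6 31.5]
40 33 [30.1 31.  32. ]
44 27 [30.5 31.5 32.3]
48 29 [30.6 31.7 32.7]
52 35 [30.9 31.8 32.7]
56 55 [16.4 31.6 33.1]
60 149 [16.  27.3 33.1]
64 41 [15.9 16.8 29.6]
68 42 [16.  16.6 17.7]
w5 4973
56 48 [17.3 18.7 20.5]
60 560 [19.  24.3 31.7]
64 99 [25.6 27.6 29.8]
w6 4674
36 13 [25.1 35.3 37.4]
40 38 [24.8 25.4 38.6]
44 48 [24.1 25.4 38.7]
48 52 [23.7 25.4 38.9]
52 60 [23.4 25.5 38.9]
56 63 [23.2 25.4 38.9]
60 199 [18.2 20.9 37.8]
64 85 [17.7 25.3 25.6]
68 141 [25.3 26.4 28. ]
```

Call:
{"api": "apply_moves", "payload": {"targets": [[50,[0,0,0],[0,0,0]],[60,[0,0,0],[0,0,0]],[70,[0,0,0],[0,0,0]],[80,[0,0,0],[0,0,0]],[80,[0,0,0],[0,0,0]],[80,[0,0,0],[0,0,0]],[80,[-9,-2,23],[0,0,0]],[80,[-18,-3,46],[0,0,0]],[80,[-27,-5,69],[0,0,0]],[80,[-36,-7,92],[0,0,0]],[80,[-45,-9,115],[0,0,0]],[80,[-50,-10,130],[0,0,0]],[60,[-50,-10,130],[0,0,0]],[30,[-50,-10,130],[0,0,0]],[5,[-50,-10,130],[0,0,0]]]}}

```text
time_s: 13.1
eef_pos: [395.4, -360.5, 209.1]
ee_rot: [0.118, 0.618, 0.764, 0.145]
force: [-0.6, -0.9, -0.1]
grip_width: 0.437
grip_force: 0.0
```

Run:
```python
from h import *
from scipy.spatial.transform import Rotation as R
s=ctrl.sense();q=s['ee_rot'];R0=R.from_quat([q[1],q[2],q[3],q[0]])
print(s['eef_pos'],s['time_s'],s['grip_width'])
# rough keypad orientation yaw 0: psi ~ +0
for yaw in(0,):
    t=np.radians(yaw);th=np.radians(31);x=np.array([np.cos(t),np.sin(t),0])
    Z=x*np.sin(th)-np.array([0,0,np.cos(th)]);Y=x*np.cos(th)+np.array([0,0,np.sin(th)])
    print(np.degrees((R.from_matrix(np.c_[np.cross(Y,Z),Y,Z])*R0.inv()).as_rotvec()))
# keypad from top depth
z=load('top0');P=np.array([p(z,u,v,z['d'][v,u]) for v in range(155,196) for u in range(328,372)])
m=(P[:,2]>8)&(P[:,2]<185);print(P[m].min(0),P[m].max(0))
```

```text
[ 395.38889455 -360.48982436  209.13390374] 13.1 0.4374266371355354
[  1.00556753  -9.4371653  -11.99485282]
[ 578.2579581  -161.96828423    8.30807228] [734.42505127   5.7046558  114.83067498]
```

Call:
{"api": "apply_moves", "payload": {"targets": [[0,[15,45,5],[0.1,-1.4,-1.8]],[0,[35,88,10],[0.3,-2.8,-3.6]],[0,[57,130,10],[0.4,-4.2,-5.4]],[0,[80,172,10],[0.6,-5.6,-7.2]],[0,[105,214,10],[0.8,-7,-9]],[0,[130,250,10],[1,-8.4,-10.8]],[0,[145,280,10],[1,-9.4,-12]],[0,[150,285,10],[1,-9.4,-12]],[0,[150,285,10],[1,-9.4,-12]],[0,[150,285,10],[1,-9.4,-12]]]}}

```text
time_s: 14.1
eef_pos: [545.2, -76.6, 219.8]
ee_rot: [0.189, 0.682, 0.681, 0.188]
force: [-0.2, 0.4, 0.1]
grip_width: -0.001
grip_force: 0.0
```

Run:
```python
from h import *
im,d=snap('wrist','w7'); s=ctrl.sense();print(s['eef_pos'],s['ee_rot'].round(3),s['time_s'],s['grip_width'],s['joints'].round(2))
cv2.imwrite('pics/w7b.png',cv2.resize(im,(800,500),interpolation=cv2.INTER_CUBIC))
```

```text
[545.0981574  -76.94587777 219.94527173] [0.189 0.682 0.681 0.188] 14.15 -0.000785880172540556 [-0.46  0.13  1.86  0.36  0.69 -0.69]
```

View pics/w7b.png

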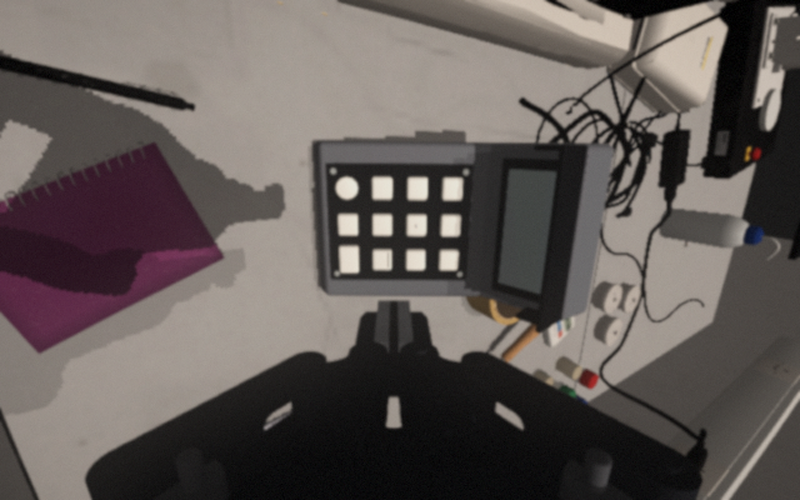

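```bash
cat > k.py <<'E'
from h import *
z=load('w7')
px={'clear':(347,188,-48,34),'0':(347,225,-48,0),'enter':(348,260,-48,-34),'6':(416.5,260,16,-34),'1':(452.5,188,48,34),'7':(382,188,-16,34),'8':(382,224.5,-16,0),'9':(382,260,-16,-34),'4':(417.5,188,16,34),'5':(416,225,16,0),'2':(451,225,48,0),'3':(449,260,48,-34)}
A=[];B=[]
for k,(u,v,x,y) in px.items():
    w=z['d'][int(v/1.25)-2:int(v/1.25)+3,int(u/1.25)-2:int(u/1.25)+3]
    q=p(z,u/1.25,v/1.25,np.median(w)); A.append((x,y,6));B.append(q)
A=np.array(A,float);B=np.array(B)
ca,cb=A.mean(0),B.mean(0);U,S,Vt=np.linalg.svd((A-ca).T@(B-cb));M=Vt.T@np.diag([1,1,np.linalg.det(Vt.T@U.T)])@U.T;T=cb-M@ca
E
python3 - <<'E'
from k import *
print(M.round(3),T.round(1)); print(np.abs(B-(A@M.T+T)).max(0).round(1)); print('tilt',np.degrees(np.arccos(M[2,2])),'yaw',np.degrees(np.arctan2(M[1,0],M[0,0])))
for k in('clear','6','1','enter'): print(k,(M@np.array([*px[k][2:],6])+T).round(1))
d=z['d']; 
for v in (188,225):
  for u in range(440,620,8):
    q=M.T@(p(z,u/1.25,v/1.25)-T);print(u,q.round(0),end=' ')
  print()
from scipy.spatial.transform import Rotation as R
s=ctrl.sense();q=s['ee_rot'];R0=R.from_quat([q[1],q[2],q[3],q[0]])
# tool: Z=-n, Y=keypad x
X=np.cross(M[:,0],-M[:,2]);print(np.degrees((R.from_matrix(np.c_[X,M[:,0],-M[:,2]])*R0.inv()).as_rotvec()).round(2))
# finger tips visible? tip pixel pos (394,302)
print(p(z,385/1.25,310/1.25),p(z,405/1.25,310/1.25))
E
```

```text
[[ 0.857  0.006 -0.516]
 [-0.003  1.     0.008]
 [ 0.516 -0.005  0.857]] [647.6 -73.9  60.9]
[0.8 0.4 0.4]
tilt 31.041820858574113 yaw -0.17626139113674835
clear [603.6 -39.7  41.1]
6 [ 658.  -107.9   74.5]
1 [685.8 -40.   90.6]
enter [ 603.2 -107.7   41.5]
440 [37. 34.  2.] 448 [44. 34.  6.] 456 [51. 34.  6.] 464 [59. 34.  1.] 472 [67. 34.  1.] 480 [74. 34.  0.] 488 [82. 34. -0.] 496 [88. 34.  4.] 504 [93. 35. 11.] 512 [99. 36. 16.] 520 [103.  36.  23.] 528 [108.  37.  28.] 536 [114.  37.  32.] 544 [118.  38.  37.] 552 [123.  39.  42.] 560 [113.  42.  76.] 568 [122.  42.  71.] 576 [133.  41.  61.] 584 [143.  40.  54.] 592 [152.  40.  49.] 600 [162.  39.  43.] 608 [ 365.    6. -283.] 616 [ 377.    7. -280.] 
440 [38. -0.  4.] 448 [45.  0.  6.] 456 [53.  0.  6.] 464 [61. -1.  1.] 472 [69. -1. -0.] 480 [77. -1. -0.] 488 [84. -1.  0.] 496 [90.  0.  6.] 504 [95.  2. 14.] 512 [101.   3.  19.] 520 [106.   4.  24.] 528 [111.   5.  30.] 536 [116.   6.  34.] 544 [121.   8.  40.] 552 [111.  15.  75.] 560 [119.  14.  72.] 568 [129.  13.  64.] 576 [140.  11.  55.] 584 [150.  10.  49.] 592 [159.   9.  44.] 600 [170.   8.  38.] 608 [ 390.  -63. -305.] 616 [ 415.  -67. -321.] 
[-0.19 -0.09 -0.25]
[536.4004302  -65.82049396 228.9545408 ] [542.9402623  -65.56000493 233.50380285]
```

Call:
{"api": "apply_moves", "payload": {"targets": [[0,[12,10,-42],[0,0,0]],[0,[24,20,-84],[0,0,0]],[0,[36,30,-125],[0,0,0]],[0,[48,37,-162],[0,0,0]],[0,[48,37,-162],[0,0,0]],[0,[48,37,-162],[0,0,0]],[0,[48,37,-162],[0,0,0]]]}}

```text
time_s: 14.85
eef_pos: [594.0, -40.2, 60.7]
ee_rot: [0.191, 0.681, 0.681, 0.189]
force: [0.2, -0.2, -0.1]
grip_width: -0.002
grip_force: 0.0
```

```bash
python3 -c "
from k import *
s=ctrl.sense();print(s['eef_pos'],M.T@(s['eef_pos']-T),s['force'],s['grip_width'])"
```

```text
[594.00597474 -40.1865429   60.68677556] [-46.11384328  33.36602598  27.68571937] [ 0.23787787 -0.21644342 -0.05295785] -0.00220942962498506
```

Call:
{"api": "apply_moves", "payload": {"targets": [[0,[5,0.5,-11],[0,0,0]],[0,[9,0.5,-18],[0,0,0]],[0,[11,0.5,-22.2],[0,0,0]],[0,[11,0.5,-22.2],[0,0,0]],[0,[11,0.5,-22.2],[0,0,0]]]}}

```text
time_s: 15.35
eef_pos: [605.1, -39.3, 38.3]
ee_rot: [0.191, 0.681, 0.681, 0.189]
force: [-9.2, -1.7, 13.6]
grip_width: 0.0
grip_force: 8.6
```

```bash
python3 -c "
from k import *
s=ctrl.sense();print(M.T@(s['eef_pos']-T),M.T@s['force'])"
```

```text
[-48.16768657  34.47671295   2.83562829] [-0.90854301 -1.82735563 16.3983673 ]
```

Call:
{"api": "apply_moves", "payload": {"targets": [[0,[-4,0,7],[0,0,0]],[0,[-12,0,20],[0,0,0]],[0,[8,-25,32],[0,0,0]],[0,[28,-50,44],[0,0,0]],[0,[42.5,-68,53],[0,0,0]],[0,[42.5,-68,53],[0,0,0]],[0,[42.5,-68,53],[0,0,0]],[0,[48,-68,44],[0,0,0]],[0,[52,-68,37.4],[0,0,0]],[0,[54.4,-68,33.4],[0,0,0]],[0,[54.4,-68,33.4],[0,0,0]],[0,[54.4,-68,33.4],[0,0,0]]]}}

```text
time_s: 16.55
eef_pos: [657.7, -105.6, 69.9]
ee_rot: [0.188, 0.681, 0.682, 0.188]
force: [-24.4, 1.2, 21.1]
grip_width: 0.001
grip_force: 15.3
```

```bash
python3 -c "
from k import *
s=ctrl.sense();print(M.T@(s['eef_pos']-T),M.T@s['force'])"
```

```text
[ 13.38599889 -31.68959691   2.26249372] [-10.04427836   0.96779514  30.71941322]
```

Call:
{"api": "apply_moves", "payload": {"targets": [[0,[-4,0,7],[0,0,0]],[0,[-12,0,20],[0,0,0]],[0,[-3,23,25],[0,0,0]],[0,[6,46,30],[0,0,0]],[0,[14,68,35],[0,0,0]],[0,[14,68,35],[0,0,0]],[0,[14,68,35],[0,0,0]]]}}

```text
time_s: 17.25
eef_pos: [672.5, -38.0, 103.8]
ee_rot: [0.189, 0.681, 0.682, 0.188]
force: [-0.4, -0.1, -0.5]
grip_width: 0.001
grip_force: 0.0
```

```bash
python3 -c "
from k import *
s=ctrl.sense();print(M.T@(s['eef_pos']-T),M.T@s['force'])"
```

```text
[43.37986562 35.76587396 24.15267442] [-0.55073504 -0.12636119 -0.20048372]
```

Call:
{"api": "apply_moves", "payload": {"targets": [[0,[7,-2,-7],[0,0,0]],[0,[11,-2,-13],[0,0,0]],[0,[13.7,-2,-16.7],[0,0,0]],[0,[13.7,-2,-16.7],[0,0,0]],[0,[13.7,-2,-16.7],[0,0,0]]]}}

```text
time_s: 17.75
eef_pos: [686.2, -41.4, 87.2]
ee_rot: [0.189, 0.682, 0.681, 0.188]
force: [-6.3, -4.2, 3.1]
grip_width: -0.001
grip_force: 2.9
```

```bash
python3 -c "
from k import *
s=ctrl.sense();print(M.T@(s['eef_pos']-T),M.T@s['force'])"
```

```text
[46.54460496 32.58755338  2.91721385] [-3.8152979  -4.23945217  5.90870371]
```

Call:
{"api": "apply_moves", "payload": {"targets": [[0,[0.5,0,-0.9],[0,0,0]],[0,[0.5,0,-0.9],[0,0,0]]]}}

```text
time_s: 17.95
eef_pos: [686.3, -41.4, 87.1]
ee_rot: [0.189, 0.682, 0.681, 0.188]
force: [-14.7, -3.3, 12.1]
grip_width: 0.001
grip_force: 9.0
```

```bash
python3 -c "
from k import *
s=ctrl.sense();print(M.T@(s['eef_pos']-T),M.T@s['force'])"
```

```text
[46.61257969 32.60900829  2.68152413] [-6.29815395 -3.40662546 17.90831351]
```

Call:
{"api": "apply_moves", "payload": {"targets": [[0,[-4,0,7],[0,0,0]],[0,[-12,0,20],[0,0,0]],[0,[-12,0,20],[0,0,0]],[0,[-39,-22,4],[0,0,0]],[0,[-66,-44,-12],[0,0,0]],[0,[-93,-66,-28],[0,0,0]],[0,[-93,-66,-28],[0,0,0]],[0,[-93,-66,-28],[0,0,0]]]}}

```text
time_s: 18.75
eef_pos: [594.0, -107.1, 58.4]
ee_rot: [0.189, 0.682, 0.681, 0.188]
force: [-0.5, -0.0, 0.5]
grip_width: 0.002
grip_force: 0.0
```

```bash
python3 -c "
from k import *
s=ctrl.sense();a=M.T@(s['eef_pos']-T);print(a,M.T@s['force'],M@(np.array([-48,-34,2.3])-a))"
```

```text
[-47.11343452 -33.54290054  25.24221172] [-0.183813   -0.0403714   0.69094045] [ 11.06679187  -0.62717219 -20.11150888]
```

Call:
{"api": "apply_moves", "payload": {"targets": [[0,[5,-0.5,-9],[0,0,0]],[0,[9,-0.5,-16],[0,0,0]],[0,[11,-0.5,-20],[0,0,0]],[0,[11,-0.5,-20],[0,0,0]],[0,[11,-0.5,-20],[0,0,0]]]}}

```text
time_s: 19.25
eef_pos: [605.6, -106.5, 39.2]
ee_rot: [0.19, 0.681, 0.682, 0.189]
force: [-5.0, 0.7, 6.9]
grip_width: 0.002
grip_force: 4.0
```

```bash
python3 -c "
from k import *
s=ctrl.sense();print(M.T@(s['eef_pos']-T),M.T@s['force'])"
```

```text
[-47.05724259 -32.77704989   2.81208514] [-0.75375587  0.59635493  8.46408764]
```

Call:
{"api": "apply_moves", "payload": {"targets": [[0,[0.5,0,-0.8],[0,0,0]],[0,[0.5,0,-0.8],[0,0,0]],[0,[0.5,0,-0.8],[0,0,0]]]}}

```text
time_s: 19.55
eef_pos: [605.8, -106.5, 39.0]
ee_rot: [0.19, 0.681, 0.682, 0.189]
force: [-14.7, 0.4, 18.3]
grip_width: 0.003
grip_force: 11.4
```

Call:
{"api": "apply_moves", "payload": {"targets": [[0,[-5,0,8],[0,0,0]],[0,[-20,0,34],[0,0,0]],[0,[-45,0,70],[0,0,0]],[0,[-70,0,110],[0,0,0]],[0,[-80,0,130],[0,0,0]],[0,[-80,0,130],[0,0,0]],[0,[-80,0,130],[0,0,0]]]}}

```text
time_s: 20.25
eef_pos: [525.7, -106.8, 167.7]
ee_rot: [0.19, 0.681, 0.681, 0.188]
force: [0.1, 0.7, -0.7]
grip_width: 0.0
grip_force: 0.0
```

Run:
```python
from h import *
im,d=snap('scene','s9');im0=cv2.imread('pics/s4.png'); t,_=snap('top','t9')
z=load('t9')
for q in ((412,198),(413,199),(412,196)): print(p(z,*q).round())
df=cv2.absdiff(im,im0).max(2)[130:190,300:385]; print('scene diff vial area',(df>40).sum())
```

```text
[ 560. -311.   63.]
[ 556. -315.   63.]
[ 566. -310.   71.]
scene diff vial area 845
```

```bash
python3 -c "
from rig import ctrl
print(ctrl.finish_job())"
```

```text
the job is handed in; nothing more can be done
None
```

The job is handed in at about 20 s: the vial from tray place 1 stands released in the ring, the trigger was squeezed fully and let go, and clear, 6, 1 and enter were each pressed to their stops in that order; no verdict was returned, and I took no close look at the vial or the bystanders after the last key.

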